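Balance arm into its sloping rest, heavy end down

TASK

One end of the aluminium balance arm with the two orange end caps is loaded, but the ends look alike. Lift the arm by its black grip block, see which end sinks, then lay it in the trough of the blue sloping rest with the heavy end at the low end, and let go. Leave the solder spool standing nearby alone.

Things in the scene. Friction and masses are not known exactly. Their poses are not given: they have to be found in the camera images.
- balance_arm: The balance arm, about 0.2 kg: aluminium bar with an orange cap on each end, 160 long (x) x 30 wide (y) x 20 mm high, lying flat at the start. Origin: centre of its underside; z out of its top. The ends look alike; one is loaded. It hangs on a pin along its y, 30 mm above the origin, under the grip block, and rocks 0.35 rad either way: lifted by the block, its heavy end sinks to the stop within 1 s.
- grip (a point): The black grip block over the middle of the arm, upright at the start: 22 x 22 mm, sides parallel to the arm's; take it by either pair of faces. This point is where to take it, 62 mm above the arm's underside and 32 mm above the pin; the block is solid from 24 mm below to 14 mm above it. z points up the block, y along the pin. The block stays at the angle at which it is left.
- rest_bed (a point): The blue sloping rest, fixed: a trough on a dark base 230 x 90 mm, its high end 0.1 m tall. This point: centre of the trough's floor, 46 mm above the bench. x is level and points to the low end, y across, z straight up; the floor drops towards x by 0.30 rad. Between stops the trough is 184 mm long, between side walls 50 mm wide; walls stand 10, stops 16 mm above the floor. The arm lies in it on its underside.
- solder_spool: Bystander: a small pale spool of solder wire standing on the bench on its round end, 55 mm across, 40 mm high, beyond the arm. Origin: centre of its underside. Leave it where it is.

How it is judged (in metres and radians):
On the way:
1. the arm is lifted clear of the bench, away from the rest, and hangs with its heavy end sunk (height (world z) of balance_arm above 0.04 m and angle between balance_arm's own x axis and vertical above 1.75 rad and horizontal distance between balance_arm and rest_bed above 0.12 m), for 0.2 s.
At the end, for the whole second after the job is handed in: The arm lies in the trough of the rest, underside down, its heavy end at the low end (sloping 0.30 rad, within 0.1 rad), its middle within 20 mm of the middle of the trough seen from above and within 14 mm in height, in line with the trough within 0.2 rad, released and at rest (angle between balance_arm's own x axis and vertical between 1.77 and 1.97 rad and angle between balance_arm's own z axis and vertical below 0.42 rad and horizontal distance between balance_arm and rest_bed below 0.02 m and angle between the y axis of balance_arm and the y axis of rest_bed, either way round below 0.2 rad and z of balance_arm in the frame of rest_bed between -0.014 and 0.014 m and linear speed of balance_arm below 0.02 m/s and angular speed of balance_arm below 0.15 rad/s); the robot touches nothing.
It fails at once if the solder spool is pushed more than 30 mm from its place (distance of solder_spool from where it was at the start of the episode above 0.03 m).
It also fails if it takes over 48 s, if anything falls off the work surface, if the arm or the gripper's body presses on something with over 40 N, if the wrist force passes 120 N, or if a joint passes its speed limit or range.

ROBOT

A 6-joint arm with a two-finger parallel gripper is mounted at the origin on a cart in front of the work surface, level with it; the furniture and walls round the work are solid. World frame = base frame: x ahead of the robot, y to its left, z up, the work surface at z = 0. Lengths are in mm, angles in rad, forces in N, time in s.
With the tool pointing down it reaches from about 350 to 775 mm from the base axis. Payload 5.5 kg.
Tool frame: the origin (TCP) lies on the centre line of the jaws, within the pads' length; the fingertips stand 22 mm ahead of it and the grasp point (between the pads) lies 3 mm ahead of it (robot.nose_length is the distance from the TCP to the fingertips, in mm); z points along the fingers, y is the direction in which the jaws open and shut (so a half turn about z gives the same grasp; the last joint's range is limited). The gripper opens to 85 mm and grips with 20 to 120 N. Pads are 22 mm wide; open, the fingers measure 114 mm over their backs; the gripper's body (76 mm by 85 mm) begins 54 mm behind the grasp point. The pads swing forward as they close: fully open they stand 13 mm farther back than shut.
Start: joints at [-1.279, 0.313, 0.046, 1.304, 0, 1.431], TCP at [240.642, -522.265, 253.323] pointing down, gripper open.
Joint ranges: [-2.76, 2.76], [-0.86, 1.69], [-1.03, 1.26], [-2.2, 2.34], [-1.47, 1.5], [-3.14, 3.14]. Speed limits (rad/s): [2.57, 2.57, 3.14, 3.14, 3.14, 3.14].

INTERFACE

Orientations are given as a rotation vector (axis times angle).
In Python, from plant import readout, imaging, workorder, robot gives the robot as it stands.
- The arm moves only by the shell command python3 -m creep 'ROWS'. ROWS is a JSON object of lists of equal length, an entry for each row: "slide": the shift along the world's x, y, z in m, a list of three; "turn": the turn about the world's z in rad; "hand": the opening, from -1 (shut) to 1 (fully open). In form: {"slide": [[dx, dy, dz], ...], "turn": [turn, ...], "hand": [hand, ...]}. A call has 1 to 8 rows; each row shifts and turns the commanded pose from where the row before left it; what a row does not reach is not made up. A row lasts 1/12 s, in which the tool goes at most 41.7 mm and 7.16 degrees, less where a joint would pass 70% of its speed; a pose out of reach is approached as far as the arm can. A call with a gripper value outside its range is refused whole. The fingers move at their own pace and stop on an object; the grip force is fixed at half the most. Time passes only in rows, so rows that do not move let the fingers close. It gives the time, the measured TCP pose, the force and the opening at its end, in the units of the state.
- readout.observe(): the state, without advancing time (a new reading comes with each control period).
- imaging.grab_frame(name): name is "scene" or "top" or "wrist"; returns the picture (480x640x3 uint8, red, green, blue); there is no depth.
- imaging.camera_params(name): a dict with "mtx" (3x3 intrinsics, pixels), "R" (3x3) and "t" (3): a world point X has camera coordinates R X + t. Camera axes: x right, y down, z forward; pixel columns grow to the right and rows downward; lengths in mm; the calibration is good to about 2 mm. The wrist camera is an equidistant fisheye: a pixel r from the principal point sees the ray r / f radians off the axis. A picture is of the moment at which its call begins: read the wrist's pose just before it. camera_params takes no time and is no camera call; for the wrist camera it gives the pose at the moment of the call.
- workorder.sign_off(): hands the job in, once; it reports no verdict.
The state is a dict: "clock": time; "joint_positions": joint angles; "dq": joint speeds; "joint_efforts": joint torques, N m; "tcp_pos": TCP position; "eef_rot": TCP orientation; "contact_force": force on the tool from outside, world axes, zero at the start; "moment": the same for the moment, N m; "finger_gap": finger opening in mm.
Only numpy, scipy, OpenCV 4.12 (cv2) and the standard library are available. Lean on these libraries where they do the work, as an engineer would, in place of code of your own. Each camera call takes 0.05 s, during which the arm holds its last target. There are 200 camera calls.

## Working session

There is one attempt and no reset: what is moved stays moved. The work goes in short steps, Python scripts to look and compute and a shell command to move; the robot and the scene stay as the last step left them, time stands still between calls to the robot, and variables do not carry over. Pictures are saved under pics/ and viewed, about 8 in all and at most 12, crops included, and the job is handed in when it is done.

```bash
mkdir -p pics; ls
python3 - <<'E'
from plant import readout, imaging
import cv2,numpy as np
a=imaging.grab_frame("top");b=imaging.grab_frame("scene")
for n,i in(("top",a),("scene",b)): cv2.imwrite(f"pics/{n}0.png",i[:,:,::-1])
for n in("top","scene"):
  p=imaging.camera_params(n);print(n,np.round(p["mtx"],1).tolist(),np.round(p["R"],3).tolist(),np.round(p["t"],1).tolist())
print(readout.observe())
E
```

```text
pics
top [[589.8, 0.0, 312.6], [0.0, 589.8, 239.4], [0.0, 0.0, 1.0]] [[-0.017, -0.999, -0.035], [-0.981, 0.023, -0.191], [0.191, 0.031, -0.981]] [-32.2, 589.4, 1009.6]
scene [[480.1, 0.0, 309.7], [0.0, 480.1, 245.0], [0.0, 0.0, 1.0]] [[-0.77, -0.638, -0.003], [-0.307, 0.374, -0.875], [0.56, -0.673, -0.483]] [421.7, 285.8, 532.8]
{'clock': 0.1, 'joint_positions': array([-1.27859050e+00,  3.13946643e-01,  4.50962925e-02,  1.30361800e+00,
        6.80147056e-06,  1.43118638e+00]), 'dq': array([ 0.00017258, -0.00231848,  0.00141201, -0.0005563 , -0.000717  ,
        0.00067275]), 'joint_efforts': array([ 2.26897224e-03, -4.81725097e+01,  2.99244958e+01,  1.26674978e-02,
       -1.42610143e-04,  1.54701542e-06]), 'tcp_pos': array([ 240.51366292, -521.81437188,  252.48739553]), 'eef_rot': array([-3.06702312e+00, -6.72679698e-01,  1.89441889e-04]), 'contact_force': array([-0.50339437,  0.51917798, -0.65836849]), 'moment': array([-0.02104518,  0.02251915,  0.0104619 ]), 'finger_gap': 85.61313933880088}
```

View pics/top0.png

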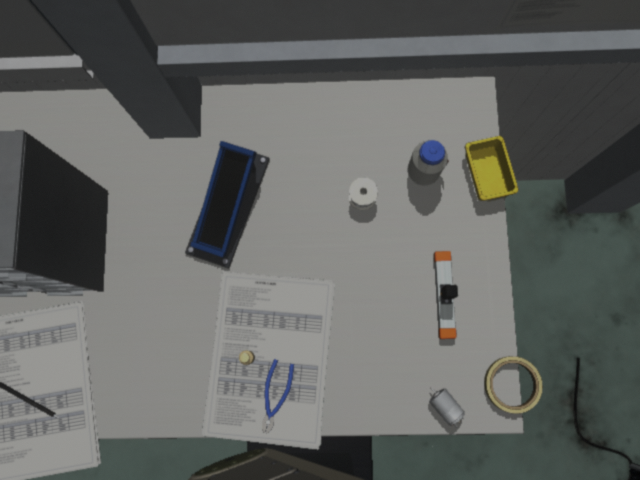

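View pics/scene0.png

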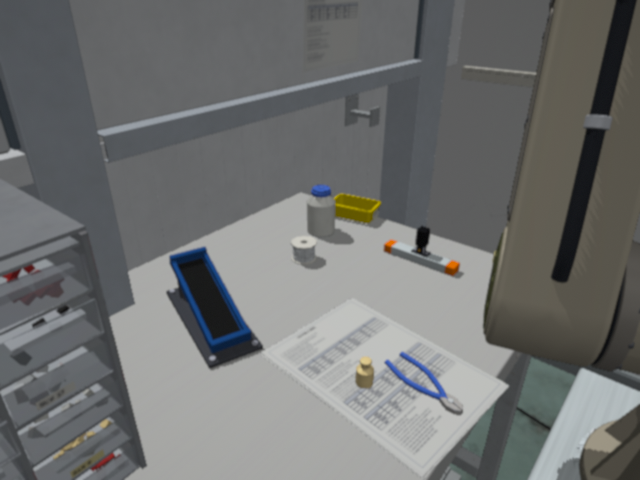

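The top view shows arm caps at about (443,256) and (448,334), and the grip at (449,292). The rest's base corners are at about (268,157), (229,267) and (187,255), and the spool is at (363,195). In the scene view the rest's far end looks tall and its near end low. I'll now turn these pixels into positions.

```bash
cat > h.py <<'E'
import numpy as np, cv2
from plant import imaging, readout
def back(cam,uv,z):
    p=imaging.camera_params(cam);K,R,t=[np.array(p[k],float) for k in("mtx","R","t")]
    C=-R.T@t; d=R.T@np.linalg.inv(K)@np.array([*uv,1.]); return C+d*(z-C[2])/d[2]
def proj(cam,X):
    p=imaging.camera_params(cam);K,R,t=[np.array(p[k],float) for k in("mtx","R","t")]
    c=K@(R@np.asarray(X,float)+t); return c[:2]/c[2]
E
python3 - <<'E'
from h import *
np.set_printoptions(precision=1,suppress=True)
im=cv2.imread("pics/top0.png");hsv=cv2.cvtColor(im,cv2.COLOR_BGR2HSV)
m=cv2.inRange(hsv,(3,170,120),(16,255,255))
n,l,s,c=cv2.connectedComponentsWithStats(m)
for i in range(1,n):
  if s[i,4]>40: print("orange",c[i],s[i],back("top",c[i],18))
print("grip top",back("top",(449,291),76))
for q in((268,157),(229,267),(187,255)): print("base",q,back("top",q,8))
print("spool",back("top",(363,186),40))
# orange in scene
hs=cv2.cvtColor(cv2.imread("pics/scene0.png"),cv2.COLOR_BGR2HSV)
n,l,s,c=cv2.connectedComponentsWithStats(cv2.inRange(hs,(3,170,120),(16,255,255)))
for i in range(1,n):
  if s[i,4]>40: print("scene",c[i],back("scene",c[i],14))
print("grip scene top",back("scene",(423,230),76))
# blue contour of rest
b=cv2.inRange(hsv[:300,150:300],(105,120,60),(125,255,255))
cs,_=cv2.findContours(b,cv2.RETR_EXTERNAL,cv2.CHAIN_APPROX_NONE);k=max(cs,key=cv2.contourArea)+[150,0]
r=cv2.boxPoints(cv2.minAreaRect(k));print("blue",r)
print(cv2.approxPolyDP(k,6,True)[:,0])
E
```

```text
orange [442.3 255.6] [435 252  15   8 113] [ 559.9 -282.4   18. ]
orange [447.3 333. ] [440 329  16   9 138] [ 418.4 -283.    18. ]
grip top [ 488.3 -279.2   76. ]
base (268, 157) [763.5  41.5   8. ]
base (229, 267) [548.8 115.6   8. ]
base (187, 255) [573.5 195.8   8. ]
spool [ 690.8 -139.3   40. ]
scene [389.4 243.6] [ 559.4 -281.4   14. ]
scene [452.5 265.6] [ 415.6 -282.7   14. ]
grip scene top [ 481.7 -271.2   76. ]
blue [[189.6 246.6]
 [220.1 147.5]
 [253.2 157.7]
 [222.7 256.8]]
[[221 148]
 [191 242]
 [220 256]
 [251 162]
 [222 249]
 [196 243]]
```

Run:
```python
from h import *
from scipy.optimize import least_squares
np.set_printoptions(precision=2,suppress=True)
# trough wall inner+outer corners on top, fit (x,y,yaw) for low end near (s=+1) or far
obs={"top":np.array([[221,148],[253.2,157.7],[222.7,256.8],[190,247]],float)}
imt=cv2.imread("pics/top0.png");ims=cv2.imread("pics/scene0.png")
def pts(p,hw,hh,hl):
  x,y,a=p;c,s=np.cos(a),np.sin(a);o=[]
  for l,w in((-hl,-1),(-hl,1),(hl,1),(hl,-1)):
    lx=l*np.cos(.3)+hh*np.sin(.3); z=46-l*np.sin(.3)+hh*np.cos(.3)
    o.append((x+c*lx-s*w*hw,y+s*lx+c*w*hw,z))
  return np.array(o)
for yaw0 in(2.81,2.81-np.pi):
  best=None
  def f(p):
    P=np.array([proj("top",q) for q in pts(p,30,13,97)])
    if yaw0<0:P=np.roll(P,2,0)
    return np.minimum(1e9,np.array([np.min([np.linalg.norm(P-o,axis=1)]) for o in obs["top"]]))
  r=least_squares(f,[668,119,yaw0]);print(r.x,r.cost,f(r.x))
  for n,im in(("top",imt),("scene",ims)):
    P=np.array([proj(n,q) for q in pts(r.x,25,0,92)])
    col=(0,255,0) if yaw0>0 else (0,0,255)
    cv2.polylines(im,[P.round().astype(np.int32)],True,col,1)
    P=np.array([proj(n,q) for q in pts(r.x,30,13,97)]);cv2.polylines(im,[P.round().astype(np.int32)],True,col,1)
o=np.hstack([cv2.resize(imt[130:280,170:290],(480,600)),cv2.resize(ims[230:370,150:280],(320,600))[:, :320]])
cv2.imwrite("pics/fit.png",o)
```

```text
[663.83 120.43   2.78] 3.6925680859589187 [1.2  0.85 1.76 1.46]Traceback (most recent call last):
  File "<stdin>", line 19, in <module>
    return func(*args, **kwargs)
    result = trf(vector_fun.fun, vector_fun.jac, x0, f0, J0, lb, ub, ftol, xtol,
                 gtol, max_nfev, x_scale, loss_function, tr_solver,
                 tr_options.copy(), verbose, callback=callback_wrapped)
    return trf_no_bounds(
        fun, jac, x0, f0, J0, ftol, xtol, gtol, max_nfev, x_scale,
        loss_function, tr_solver, tr_options, verbose, callback=callback)
    f_new = fun(x_new)
    self._update_fun()
    ~~~~~~~~~~~~~~~~^^
    self.f = self.fun_wrapped(xp_copy(self.x))
             ~~~~~~~~~~~~~~~~^^^^^^^^^^^^^^^^^
    return np.atleast_1d(self.fun(x))
                         ~~~~~~~~^^^
    return self.f(x, *self.args, **self.kwargs)
           ~~~~~~^^^^^^^^^^^^^^^^^^^^^^^^^^^^^^
  File "<stdin>", line 16, in f
  File "h.py", line 7, in proj
    p=imaging.camera_params(cam);K,R,t=[np.array(p[k],float) for k in("mtx","R","t")]
ValueError: time passes only in moves, steps and waits
```

```bash
cat > h.py <<'E'
import numpy as np, cv2, functools
from plant import imaging, readout
@functools.lru_cache
def par(cam):
    p=imaging.camera_params(cam);return [np.array(p[k],float) for k in("mtx","R","t")]
def back(cam,uv,z):
    K,R,t=par(cam); C=-R.T@t; d=R.T@np.linalg.inv(K)@np.array([*uv,1.]); return C+d*(z-C[2])/d[2]
def proj(cam,X):
    K,R,t=par(cam); c=K@(R@np.asarray(X,float)+t); return c[:2]/c[2]
def pts(p,hw,hh,hl):
  x,y,a=p;c,s=np.cos(a),np.sin(a);o=[]
  for l,w in((-hl,-1),(-hl,1),(hl,1),(hl,-1)):
    lx=l*np.cos(.3)+hh*np.sin(.3); z=46-l*np.sin(.3)+hh*np.cos(.3)
    o.append((x+c*lx-s*w*hw,y+s*lx+c*w*hw,z))
  return np.array(o)
E
python3 - <<'E'
from h import *
from scipy.optimize import least_squares
np.set_printoptions(precision=2,suppress=True)
O=np.array([[221,148],[253.2,157.7],[222.7,256.8],[190,247]],float)
imt=cv2.imread("pics/top0.png");ims=cv2.imread("pics/scene0.png")
for yaw0,col in((2.8,(0,255,0)),(2.8-np.pi,(0,0,255))):
  best=None
  for k in range(4):
   for d in(1,-1):
    f=lambda p:(np.roll([proj("top",q) for q in pts(p,30,13,97)][::d],k,0)-O).ravel()
    r=least_squares(f,[668,119,yaw0])
    if abs(r.x[2]-yaw0)<.5 and (best is None or r.cost<best.cost):best=r
  print(best.x,best.cost)
  for n,im in(("top",imt),("scene",ims)):
   for a in((25,0,92),(30,13,97)):
    P=np.array([proj(n,q) for q in pts(best.x,*a)]);cv2.polylines(im,[(P*16).round().astype(np.int32)],True,col,1,cv2.LINE_AA,4)
o=np.hstack([cv2.resize(imt[130:280,170:290],(480,600)),cv2.resize(ims[230:370,150:280],(320,600))])
cv2.imwrite("pics/fit.png",o)
E
```

```text
[663.83 120.43   2.78] 3.692568075930469
[660.39 121.23  -0.23] 67.85080194507952
```

View pics/fit.png

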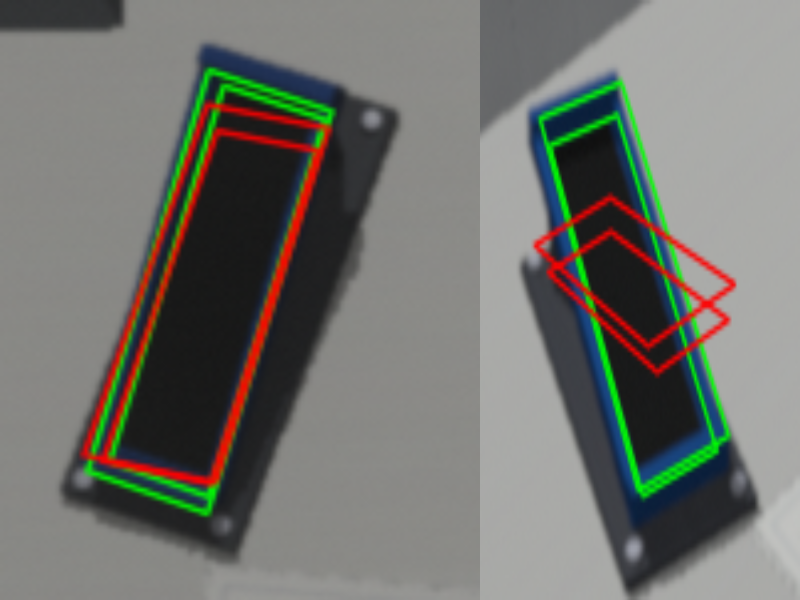

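The green overlay (low end towards the robot) matches both views. The red alternative does not. Estimates:
- **Rest:** about (666, 119.5), low end pointing along yaw 2.795.
- **Arm:** about (489, -282.5), yaw about 0.

I'll hover above the grip with the jaws along the arm's x, because that keeps joint 6 in range for either outcome.

```bash
python3 -m creep '{"slide":[[0.025,0.024,0],[0.025,0.024,0],[0.025,0.024,0],[0.025,0.024,0],[0.025,0.024,0],[0.025,0.024,0],[0.025,0.024,0],[0.025,0.024,0]],"turn":[0.11,0.11,0.11,0.11,0.11,0.11,0.11,0.11],"hand":[1,1,1,1,1,1,1,1]}'; python3 -m creep '{"slide":[[0.024,0.024,-0.02],[0.024,0.023,-0.02],[0,0,-0.02],[0,0,-0.02],[0,0,0],[0,0,0]],"turn":[0.11,0.11,0.039,0,0,0],"hand":[1,1,1,1,1,1]}'
python3 - <<'E'
from h import *
p=imaging.camera_params("wrist");i=imaging.grab_frame("wrist");cv2.imwrite("pics/w1.png",i[:,:,::-1])
print(p);s=readout.observe();print(s["tcp_pos"],s["eef_rot"],s["joint_positions"])
E
```

```text
clock: 0.77
tcp_pos: [441.4, -328.7, 252.9]
eef_rot: [-2.484, -1.922, 0.0]
contact_force: [0.6, 0.2, 0.2]
finger_gap: 85.5
clock: 1.27
tcp_pos: [487.8, -282.4, 172.1]
eef_rot: [-2.219, -2.219, 0.001]
contact_force: [-0.3, -0.5, 0.9]
finger_gap: 85.3
{'mtx': array([[371.64829954,   0.        , 317.22477819],
       [  0.        , 371.64829954, 239.18793876],
       [  0.        ,   0.        ,   1.        ]]), 'R': array([[ 9.99996024e-01, -2.21701925e-05, -2.81977369e-03],
       [ 8.37129657e-04, -9.52554635e-01,  3.04366500e-01],
       [-2.69273636e-03, -3.04367650e-01, -9.52550829e-01]]), 't': array([-486.35329097, -285.08889921,  216.50375863])}
[ 488.4346967  -283.30286548  173.52793844] [-2.22143945e+00 -2.22043234e+00  1.05498218e-04] [-6.67768055e-01  3.29009297e-01 -1.30186729e-01  1.11231815e+00
  1.73503337e-05  9.03481726e-01]
```

View pics/w1.png

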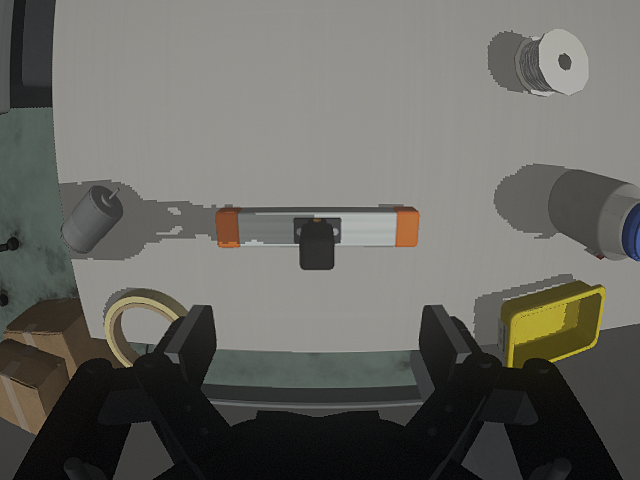

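The wrist view shows the black block (top face about (317,258), with a lighter bottom edge at row 270), the caps at (228,228) and (407,227), and the spool and bottle well away.

Run:
```python
from h import *
R=np.array([[9.99996024e-01,-2.217e-05,-2.8198e-03],[8.371e-04,-.952554635,.3043665],[-2.6927e-03,-.30436765,-.952550829]]);t=np.array([-486.35329,-285.0889,216.50376])
C=-R.T@t;print("C",C)
def bk(u,v,z):
  x,y=(u-317.22)/371.65,(v-239.19)/371.65;r=np.hypot(x,y)
  d=R.T@np.array([np.sin(r)*x/r,np.sin(r)*y/r,np.cos(r)]);return C+d*(z-C[2])/d[2]
for q in((228,228,10),(407,227,10),(238,210,20),(218,228,20),(418,227,20),(318,209,20),(318,247,20),(300,270,76),(334,270,76),(317,270,76),(317,245,76)):print(q,bk(*q).round(1))
# predicted block top corners for centre 489,-282.5
for X in((478,-271.5,76),(478,-293.5,76),(500,-293.5,76),(500,-271.5,76),(478,-271.5,38)):
  c=R@np.array(X)+t;th=np.arctan2(np.hypot(*c[:2]),c[2]);print(X,(np.array([317.2,239.2])+371.65*th*c[:2]/np.hypot(*c[:2])).round(1))
```

```text
C [ 487.17298385 -205.67679489  291.63092774]
(228, 228, 10) [ 414.6 -286.3   10. ]
(407, 227, 10) [ 558.4 -285.3   10. ]
(238, 210, 20) [ 426.1 -269.2   20. ]
(218, 228, 20) [ 409.1 -283.4   20. ]
(418, 227, 20) [ 564.8 -282.4   20. ]
(318, 209, 20) [ 487.  -268.7   20. ]
(318, 247, 20) [ 487.  -298.8   20. ]
(300, 270, 76) [ 475.8 -294.9   76. ]
(334, 270, 76) [ 497.1 -294.9   76. ]
(317, 270, 76) [ 486.4 -294.9   76. ]
(317, 245, 76) [ 486.4 -278.3   76. ]
(478, -271.5, 76) [303.1 234.4]
(478, -293.5, 76) [303.5 268. ]
(500, -293.5, 76) [338.6 268. ]
(500, -271.5, 76) [339.3 234.4]
(478, -271.5, 38) [305.2 218.6]
```

Block centre is about (486.5, -283.7), within 2 mm of the TCP. I'll descend, close and lift.

```bash
python3 -m creep '{"slide":[[-0.002,0,-0.02],[0,0,-0.025],[0,0,-0.025],[0,0,-0.02],[0,0,-0.0115],[0,0,-0.006],[0,0,0],[0,0,0]],"turn":[0,0,0,0,0,0,0,0],"hand":[1,1,1,1,1,1,1,1]}'; python3 -m creep '{"slide":[[0,0,0],[0,0,0],[0,0,0],[0,0,0],[0,0,0],[0,0,0],[0,0,0],[0,0,0]],"turn":[0,0,0,0,0,0,0,0],"hand":[-1,-1,-1,-1,-1,-1,-1,-1]}'
```

```text
clock: 1.98
tcp_pos: [487.2, -284.2, 67.1]
eef_rot: [2.221, 2.219, 0.0]
contact_force: [0.5, 0.1, 1.3]
finger_gap: 85.4
clock: 2.65
tcp_pos: [487.0, -283.4, 66.3]
eef_rot: [2.221, 2.221, 0.0]
contact_force: [-0.3, 0.1, 4.8]
finger_gap: 21.1
```

Gripped at 21 mm. I'll lift 130 mm and wait for the end to sink.

```bash
python3 -m creep '{"slide":[[0,0,0.01],[0,0,0.02],[0,0,0.02],[0,0,0.02],[0,0,0.02],[0,0,0.02],[0,0,0.02],[0,0,0]],"turn":[0,0,0,0,0,0,0,0],"hand":[-1,-1,-1,-1,-1,-1,-1,-1]}'; for i in 1 2; do python3 -m creep '{"slide":[[0,0,0],[0,0,0],[0,0,0],[0,0,0],[0,0,0],[0,0,0],[0,0,0],[0,0,0]],"turn":[0,0,0,0,0,0,0,0],"hand":[-1,-1,-1,-1,-1,-1,-1,-1]}'|tail -3; done
python3 - <<'E'
from h import *
a=imaging.grab_frame("wrist")[:,:,::-1];b=imaging.grab_frame("scene")[:,:,::-1]
cv2.imwrite("pics/lift.png",np.hstack([cv2.resize(a,(400,300)),b[100:400,220:620]]))
E
```

```text
clock: 3.32
tcp_pos: [488.0, -284.3, 200.1]
eef_rot: [2.217, 2.217, 0.001]
contact_force: [1.4, -0.5, -1.4]
finger_gap: 21.3
eef_rot: [-2.221, -2.221, -0.0]
contact_force: [0.2, -0.0, -2.2]
finger_gap: 21.1
eef_rot: [2.221, 2.221, 0.0]
contact_force: [0.4, 0.3, -1.7]
finger_gap: 20.9
```

View pics/lift.png

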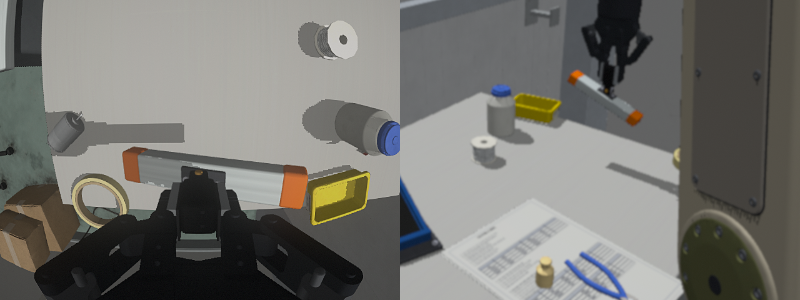

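The sunk end is the near (-x) one. In the scene crop the cap line is steeper, with the lower-right, robot-side cap down. In the wrist view the right (+x) cap is larger, so it is higher. A turn of -0.347 therefore puts the heavy end at the low end. I'll carry it over.

```bash
python3 -m creep '{"slide":[[0.006,0.014,0.01],[0.011,0.026,0],[0.011,0.026,0],[0.011,0.026,0],[0.011,0.026,0],[0.011,0.026,0],[0.011,0.026,0],[0.011,0.026,0]],"turn":[-0.01,-0.022,-0.022,-0.022,-0.022,-0.022,-0.022,-0.022],"hand":[-1,-1,-1,-1,-1,-1,-1,-1]}'; python3 -m creep '{"slide":[[0.011,0.026,0],[0.011,0.026,0],[0.011,0.026,0],[0.011,0.026,0],[0.011,0.026,0],[0.011,0.026,0],[0.011,0.026,0],[0.011,0.0285,0]],"turn":[-0.022,-0.022,-0.022,-0.022,-0.022,-0.022,-0.022,-0.029],"hand":[-1,-1,-1,-1,-1,-1,-1,-1]}';python3 -m creep '{"slide":[[0,0,-0.01],[0,0,-0.01],[0,0,-0.01],[0,0,0],[0,0,0],[0,0,0],[0,0,0],[0,0,0]],"turn":[0,0,0,0,0,0,0,0],"hand":[-1,-1,-1,-1,-1,-1,-1,-1]}'
python3 - <<'E'
from h import *
a=imaging.grab_frame("wrist")[:,:,::-1];b=imaging.grab_frame("scene")[:,:,::-1];c=imaging.grab_frame("top")[:,:,::-1]
cv2.imwrite("pics/hov.png",np.vstack([np.hstack([cv2.resize(a,(400,300)),b[130:430,60:460]]),cv2.resize(c[100:310,130:410],(800,300) if 0 else (400,300)).repeat(1,1) if 0 else np.hstack([cv2.resize(c[100:310,130:410],(400,300)),cv2.resize(b[180:390,120:400],(400,300))])]))
s=readout.observe();print(s["tcp_pos"],s["joint_positions"])
E
```

```text
clock: 5.42
tcp_pos: [570.1, -86.0, 205.9]
eef_rot: [2.397, 2.03, 0.0]
contact_force: [1.3, 0.3, -1.7]
finger_gap: 20.9
clock: 6.08
tcp_pos: [658.1, 124.2, 205.7]
eef_rot: [2.573, 1.802, -0.0]
contact_force: [1.2, -0.1, -1.7]
finger_gap: 21.1
clock: 6.75
tcp_pos: [658.0, 122.6, 176.7]
eef_rot: [2.572, 1.803, 0.002]
contact_force: [0.0, -0.8, -2.2]
finger_gap: 21.2
[657.90356204 122.99113837 176.40007134] [ 6.50143967e-02  5.25291201e-01  1.78986689e-01  1.22345691e+00
 -4.23461857e-05  1.98315072e+00]
```

View pics/hov.png

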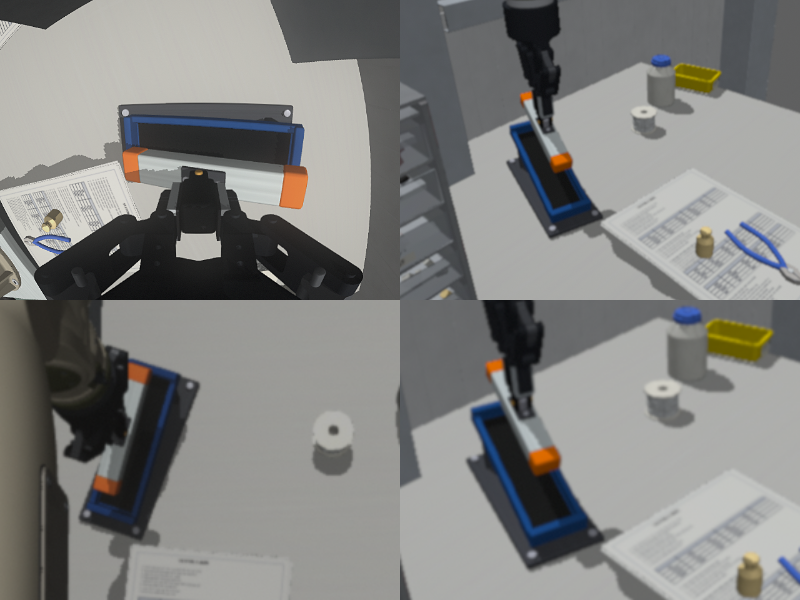

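Arm and trough look parallel: the base screws are at wrist (126,112) and (288,113), with the heavy cap over the low end. One numeric check before lowering.

Run:
```python
from h import *
p=imaging.camera_params("wrist");K,R,t=[np.array(p[k]) for k in("mtx","R","t")];C=-R.T@t
def bk(u,v,z):
  x,y=(u-K[0,2])/K[0,0],(v-K[1,2])/K[0,0];r=np.hypot(x,y)
  d=R.T@np.array([np.sin(r)*x/r,np.sin(r)*y/r,np.cos(r)]);return C+d*(z-C[2])/d[2]
bed=np.array([666.5,119.5]);a=2.795;M=np.array([[np.cos(a),np.sin(a)],[-np.sin(a),np.cos(a)]])
for q in((126*1.6,112*1.6,8),(288*1.6,113*1.6,8),(119*1.6,104*1.6,8),(292*1.6,105*1.6,8)):
  X=bk(*q);print(q,X.round(1),"bed frame",(M@(X[:2]-bed)).round(1))
# expected caps
g=np.array([657.9,123,172]);pin=g-[0,0,32];th=.35
ex=np.array([np.cos(a)*np.cos(th),np.sin(a)*np.cos(th),-np.sin(th)]);ez=np.array([np.cos(a)*np.sin(th),np.sin(a)*np.sin(th),np.cos(th)])
for s in(73,-73):
  print("cap",proj("top",pin-10*ez+s*ex).round(1),proj("scene",pin-14*ez+s*ex).round(1))
```

```text
(201.60000000000002, 179.20000000000002, 8) [582.1 187.6   8. ] bed frame [102.5 -35.3]
(460.8, 180.8, 8) [780.1 115.4   8. ] bed frame [-108.3  -34.7]
(190.4, 166.4, 8) [577.3 200.8   8. ] bed frame [111.5 -46.2]
(467.20000000000005, 168.0, 8) [788.5 123.9   8. ] bed frame [-113.2  -45.6]
cap [202.6 232. ] [222.4 289.9]
cap [225.  150.7] [189.2 225. ]
```

The base edges sit within 1–3 mm of the estimate and the caps project where expected. Lowering.

```bash
python3 -m creep '{"slide":[[0,0,-0.01],[0,0,-0.012],[0,0,-0.012],[0,0,-0.01],[0,0,-0.006],[0,0,-0.004],[0,0,0],[0,0,0]],"turn":[0,0,0,0,0,0,0,0],"hand":[-1,-1,-1,-1,-1,-1,-1,-1]}'; python3 -m creep '{"slide":[[0,0,-0.003],[0,0,-0.002],[0,0,-0.002],[0,0,-0.002],[0,0,0],[0,0,0],[0,0,0],[0,0,0]],"turn":[0,0,0,0,0,0,0,0],"hand":[-1,-1,-1,-1,-1,-1,-1,-1]}'
```

```text
clock: 7.57
tcp_pos: [657.7, 123.3, 121.8]
eef_rot: [2.572, 1.805, 0.0]
contact_force: [-0.2, 0.4, -0.8]
finger_gap: 20.9
clock: 8.23
tcp_pos: [657.5, 123.3, 112.9]
eef_rot: [-2.571, -1.805, 0.0]
contact_force: [-1.0, 0.1, -1.2]
finger_gap: 21.3
```

```bash
python3 -m creep '{"slide":[[0,0,-0.001],[0,0,-0.001],[0,0,0],[0,0,0],[0,0,0],[0,0,0]],"turn":[0,0,0,0,0,0],"hand":[-1,-1,-1,-1,-1,-1]}';  python3 - <<'E'
from h import *
a=imaging.grab_frame("wrist")[:,:,::-1];b=imaging.grab_frame("scene")[:,:,::-1]
cv2.imwrite("pics/low.png",np.hstack([cv2.resize(a,(400,300)),cv2.resize(b[210:390,120:360],(400,300))]))
E
```

```text
clock: 8.73
tcp_pos: [657.7, 123.2, 110.8]
eef_rot: [2.571, 1.804, 0.0]
contact_force: [0.4, 0.1, -1.0]
finger_gap: 21.0
```

View pics/low.png

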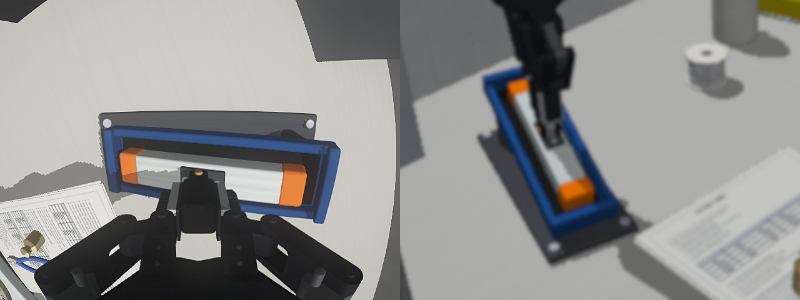

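The arm is inside the walls and stops, with the caps at wrist (127,165) and (293,183). It is still partly hanging, so I'll lower 1 mm at a time until it is carried.

```bash
for i in 1 2; do python3 -m creep '{"slide":[[0,0,-0.001],[0,0,0],[0,0,0],[0,0,0]],"turn":[0,0,0,0],"hand":[-1,-1,-1,-1]}'|grep -E "tcp|force"; done
```

```text
tcp_pos: [657.8, 123.2, 110.2]
contact_force: [-0.6, -0.1, 2.7]
tcp_pos: [657.8, 123.3, 110.2]
contact_force: [-2.0, 0.0, 7.7]
```

Carried (+7.7 N). I'll open part way, then rise and retreat.

```bash
python3 -m creep '{"slide":[[0,0,0],[0,0,0],[0,0,0],[0,0,0],[0,0,0],[0,0,0]],"turn":[0,0,0,0,0,0],"hand":[0,0,0,0,0,0]}';python3 -m creep '{"slide":[[0,0,0.005],[0,0,0.015],[0,0,0.025],[0,0,0.03],[0,0,0.03],[0,0,0.03],[0,-0.02,0.02],[0,-0.035,0]],"turn":[0,0,0,0,0,0,0,0],"hand":[0,0,0,0,0,0,0,0]}';python3 -m creep '{"slide":[[0,-0.035,0],[0,-0.035,0],[0,-0.035,0],[0,-0.035,0],[0,-0.02,0],[0,0,0],[0,0,0],[0,0,0]],"turn":[0,0,0,0,0,0,0,0],"hand":[0,0,0,0,0,0,0,0]}'
python3 - <<'E'
from h import *
b=imaging.grab_frame("scene")[:,:,::-1];c=imaging.grab_frame("top")[:,:,::-1]
cv2.imwrite("pics/end.png",np.hstack([cv2.resize(c[110:290,150:390],(400,300)),cv2.resize(b[210:390,120:360],(400,300))]))
for n,im in(("top",c),("scene",b)):
  hs=cv2.cvtColor(np.ascontiguousarray(im),cv2.COLOR_BGR2HSV)
  k,l,s,q=cv2.connectedComponentsWithStats(cv2.inRange(hs,(3,170,100),(16,255,255)))
  print(n,[q[i].round(1) for i in range(1,k) if s[i,4]>40])
a=2.795;th=.3;o=np.array([666.5,119.5,46])
ex=np.array([np.cos(a)*np.cos(th),np.sin(a)*np.cos(th),-np.sin(th)]);ez=np.array([np.cos(a)*np.sin(th),np.sin(a)*np.sin(th),np.cos(th)])
for s in(73,-73): print("expect",proj("top",o+20*ez+s*ex).round(1),proj("scene",o+16*ez+s*ex).round(1))
E
```

```text
clock: 10.0
tcp_pos: [657.6, 123.2, 108.5]
eef_rot: [-2.572, -1.804, 0.0]
contact_force: [-0.1, 0.1, 0.2]
finger_gap: 42.8
clock: 10.67
tcp_pos: [659.6, 70.9, 270.3]
eef_rot: [2.563, 1.808, 0.013]
contact_force: [1.0, -1.1, 0.7]
finger_gap: 42.7
clock: 11.33
tcp_pos: [657.6, -91.4, 264.0]
eef_rot: [-2.571, -1.804, -0.001]
contact_force: [0.0, 0.1, 0.5]
finger_gap: 42.8
top []
scene [array([192.5, 261.7]), array([225.6, 325.3])]
expect [209.9 239.5] [226.5 323.3]
expect [232.2 163.1] [194.2 260.4]
```

View pics/end.png

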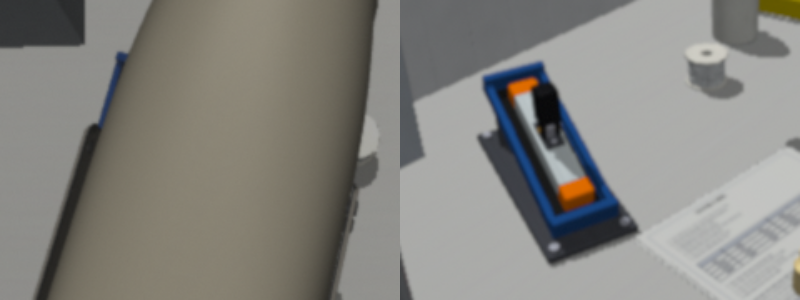

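The arm lies flat in the trough, with caps at scene (192,262) and (226,325) against an expected (194,260) and (226,323). The gripper is clear and the spool has not moved. Handing in.

```bash
python3 -c "
from plant import workorder;print(workorder.sign_off())"
```

```text
the job is handed in; nothing more can be done
None
```

I laid the balance arm in the trough with its heavy end at the low end, let go and handed the job in at about 11.5 s. No verdict came back.

- **Which end is heavy:** I lifted the arm about 130 mm by its grip block and it hung for over 1 s. The robot-side (-x) end sank, and the wrist and scene views agreed on this.
- **Placing:** I carried it over with a turn of -0.347 rad and lowered it until the wrist force showed the rest carrying it (+7.7 N). Then I opened the gripper and backed away.
- **Last checks:** In the final scene picture both caps lie within about 2 pixels (3–4 mm) of where a centred arm sloping 0.30 rad should show them. The arm is inside the walls and stops. The gripper is about 200 mm away and well above, reading near-zero force. The spool looks unmoved, though I did not measure it.
- **Check that failed:** The final top view was blocked by the robot's own arm, so the end position rests on the scene camera alone. I also did not confirm from a second picture that the arm was at rest.

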